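# Look into the engine: spark plug out, borescope centred in the plug hole

### The arm

A 6-joint arm with a two-finger parallel gripper is mounted at the origin on a cart in front of the work surface, level with it; the furniture and walls round the work are solid. World frame = base frame: x ahead of the robot, y to its left, z up, the work surface at z = 0. Lengths are in m, angles in degrees, forces in N, time in s.
With the tool pointing down it reaches from about 0.3 to 0.875 m from the base axis. Payload 6.4 kg.
Tool frame: the origin (TCP) lies at the centre of the arm's flange, where the gripper is bolted on; the fingertips stand 173 mm ahead of it and the grasp point (between the pads) lies 155 mm ahead of it; z points along the fingers, x is the direction in which the jaws open and shut, and the axes are right-handed (so a half turn about z gives the same grasp; the last joint's range is limited). The gripper opens to 85 mm and grips with 20 to 120 N. Pads are 22 mm wide; open, the fingers measure 114 mm over their backs; the gripper's body (76 mm by 85 mm) begins 54 mm behind the grasp point. The pads swing forward as they close: fully open they stand 13 mm farther back than shut.
Start: joints at [63.467, 10.359, 92.074, -0, 77.567, -11.82], TCP at [0.146, 0.556, 0.405] pointing down, gripper open.
Joint ranges: [-171.53, 171.53], [-51.25, 118.39], [17.06, 147.69], [-65.23, 245.23], [0, 150.52], [-178.68, 178.68]. Speed limits (degrees/s): [147.25, 147.25, 172.46, 180, 180, 180].

### API

Orientations are given as a 3x3 rotation matrix whose columns are the frame's x, y, z axes.
In Python, from cell import arm, viewer gives the robot as it stands. The module is installed in compiled form; this text tells all that it offers.
- The arm moves only by the shell command python3 -m inch 'ROWS' [OPENING] [FORCE]. ROWS is text: rows parted by semicolons, each of 4 numbers parted by spaces: the shift along the tool's x, y, z in units of 40 mm (1.0 is 40 mm), then the turn about the tool's z in units of 6 degrees (1.0 is 6 degrees). A call has exactly 5 rows; each row is the pose to reach, as a shift and turn from the pose commanded when the call began, along the tool's axes at that moment; what a row does not reach only later rows make up. A row lasts 1/10 s, in which the tool goes at most 50 mm and 8.59 degrees, less where a joint would pass 70% of its speed; a pose out of reach is approached as far as the arm can. A call with a gripper value outside its range is refused whole. OPENING is the finger opening in mm, from 0 to 85.4, set as the call begins (- or left out, the last holds). The fingers move at their own pace and stop on an object; FORCE is the grip in N (left out, the last holds). Time passes only in rows, so rows that repeat a pose let the fingers close, or fill a call up. It gives the time, the measured TCP pose, the force and the opening at its end, in the units of the state.
- arm.get_obs(): the state, without advancing time (a new reading comes with each control period).
- viewer.snapshot(name): name is "side" or "top"; returns (picture, depth): 384x512x3 uint8, red, green, blue; 384x512 float32, m along the optical axis (not along the pixel's ray), 0 where there is no reading.
- viewer.camera_info(name): a dict with "camera_matrix" (3x3 intrinsics, pixels), "camera_from_world" (4x4, takes a point from world to camera coordinates). Camera axes: x right, y up, looking along -z (the intrinsics and any distortion apply to the point x, -y, -z); pixel columns grow to the right and rows downward; lengths in m; the calibration is good to about 2 mm. A picture is of the moment at which its call begins. camera_info takes no time and is no camera call.
- arm.job_done(): hands the job in, once; it reports no verdict.
The state is a dict: "time_s": time; "joints": joint angles; "joint_vel": joint speeds; "joint_efforts": joint torques, N m; "tool_pos": TCP position; "tool_rot": TCP orientation; "ft_force": force on the tool from outside, world axes, zero at the start; "ft_torque": the same for the moment, N m; "opening": finger opening in m.
Only numpy, scipy, OpenCV 4.12 (cv2) and the standard library are available. Lean on these libraries where they do the work, as an engineer would, in place of code of your own. Each camera call takes 0.05 s, during which the arm holds its last target. There are 200 camera calls.

### The job

The spark plug of the small finned engine on the plywood board is already unscrewed and stands loose in its hole: lift it out and put it in the red cup, which stays standing. Then take the borescope from its stand and lower its thin steel tube straight down through the empty plug hole, without touching the engine with it anywhere, until the yellow depth ring on the tube is level with the plug seat (the mouth of the hole). Finish while still holding the borescope in the gripper, still, upright and centred in the hole, and do not disturb the blue spray can that stands by the engine.

Things in the scene. Friction and masses are not known exactly. Their poses are not given: they have to be found in the camera images.
- engine_top: Engine top end: dark finned barrel (92 mm across), bright alloy head with radial fins, on a 150 x 130 x 18 mm plywood board; fixed. Origin: centre of the board's underside, on the bench; z up, along the axis of the plug hole. Fin tops 110 mm, four stud ends (34 mm from the axis) 114 mm above the bench. Exhaust stub toward -x, reaching 63 mm from the axis.
- plug_seat (a point): Centre of the mouth of the plug hole: the flat machined seat in the middle of the head, 106 mm above the bench, 4 mm below the fin tops. The hole runs straight down, 18.5 mm in diameter and 22 mm long, then opens into the 40 mm wide cylinder; the piston crown lies 66 mm below the seat.
- spark_plug: Spark plug, 60 g, 78 mm long, loose and upright in the plug hole, washer on the seat, origin 14 mm below the seat: pull straight up, 20 mm clears the fins. Origin: centre of its lower end, z up the plug. From there: thread 17 mm thick to 14 mm, washer, hexagon (22 mm across flats) 16 to 28 mm, collar to 34 mm, white insulator 12 mm thick to 69 mm, terminal to 78 mm.
- plug_grip (a point): Point on the plug's axis on the white insulator, 55 mm above the lower end (41 mm above the seat while in the hole): grip here, from above; fingertips 19 mm lower just clear the collar.
- plug_middle (a point): Point on the plug's axis 30 mm above its lower end.
- red_cup: Red plastic cup, loose, 60 g, 56 mm across the rim, 42 mm high, 42 mm wide inside, floor 4 mm thick. Origin: centre of its underside; z up. It and the borescope stand may each stand either to the left of the black hose or to its right.
- scope_stand: Borescope stand, fixed: steel foot 84 mm in diameter, grey plastic column. Origin: centre of its underside, on the bench, z up. In its top a round recess 29 mm wide and 6 mm deep, rim 128 mm above the bench, takes the borescope's collar; the tube hangs in a 16 mm bore below.
- borescope: Rigid borescope, about 160 g, 172 mm long, upright in its stand, tip 17 mm above the bench; it comes out after 112 mm of lift. Origin: centre of the tube's lower tip; z up. From the tip: steel tube 6.5 mm thick to 105 mm, collar 26 mm wide to 110 mm, blue handle 24 mm thick to 160 mm, eyepiece 20 mm wide to 172 mm. A light post 9 mm thick, 119 mm up, points to its +x, 30 mm from the axis.
- scope_tip (a point): Centre of the tube's lower tip (the same point as the borescope's origin).
- depth_ring (a point): Centre of the yellow depth ring on the tube, 38 mm above the tip; the ring is 3 mm high and 7.6 mm in diameter.
- scope_grip (a point): Point on the borescope's axis in the middle of the blue handle, 143 mm above the tip (160 mm above the bench in the stand): grip here from above with the fingers closing across the borescope's y (clear of the light post); the top of the eyepiece is 29 mm higher.
- spray_can: Blue spray can standing loose to the right behind the engine, in front of the big round faceplate, 52 mm in diameter, 161 mm high; origin at the centre of its underside, z up. Leave it alone.

How it is judged:
By the outcome, as a careful person would: the job done as asked, in the order asked, and still so for the second after the job is handed in, while the arm keeps its last pose, push and grip.
It also fails if it takes over 64 s, if anything falls off the work surface, if the arm or the gripper's body presses on something with over 40 N, if the wrist force passes 120 N, or if a joint passes its speed limit or range.

## Working session

There is one attempt and no reset: what is moved stays moved. The work goes in short steps, Python scripts to look and compute and a shell command to move; the robot and the scene stay as the last step left them, time stands still between calls to the robot, and variables do not carry over. Pictures are saved under pics/ and viewed, and the job is handed in when it is done.

```bash
mkdir -p pics; cat > h.py <<'E'
import numpy as np, cv2
from cell import arm, viewer
def snap(n,f=None):
    p,d=viewer.snapshot(n)
    if f: cv2.imwrite('pics/'+f+'.png',cv2.cvtColor(p,cv2.COLOR_RGB2BGR))
    return p,d
def cam(n):
    i=viewer.camera_info(n); return np.array(i['camera_matrix']),np.array(i['camera_from_world']),i
def ray(n,u,v):
    K,T,i=cam(n); dist=np.array(i.get('distortion',np.zeros(5)),float)
    x,y=cv2.undistortPoints(np.array([[[u,v]]],float),K,dist)[0,0]
    R=T[:3,:3]; return -R.T@T[:3,3], R.T@np.array([x,-y,-1.])
def onz(n,u,v,z):
    o,d=ray(n,u,v); return o+d*(z-o[2])/d[2]
def dep(n,u,v,D):
    o,d=ray(n,u,v); return o+d*D[int(v),int(u)]
def proj(n,P):
    K,T,i=cam(n); P=np.atleast_2d(P); c=P@T[:3,:3].T+T[:3,3]; c=c*[1,-1,-1]
    return cv2.projectPoints(c,np.zeros(3),np.zeros(3),K,np.array(i.get('distortion',np.zeros(5)),float))[0][:,0]
def two(a,b):
    A=[];B=[]
    for n,u,v in (a,b):
        o,d=ray(n,u,v); d=d/np.linalg.norm(d); M=np.eye(3)-np.outer(d,d); A.append(M);B.append(M@o)
    return np.linalg.lstsq(np.vstack(A),np.hstack(B),rcond=None)[0]
E
python3 - <<'E'
from h import *
np.set_printoptions(precision=4,suppress=True)
for n in('side','top'):
    p,d=snap(n,n+'0'); print(cam(n)); np.save(n+'0.npy',d)
print(arm.get_obs())
E
```

```text
(array([[449.9806,   0.    , 258.9884],
       [  0.    , 449.9806, 189.1854],
       [  0.    ,   0.    ,   1.    ]]), array([[-0.9689, -0.2463,  0.0226,  0.5542],
       [ 0.1133, -0.3607,  0.9258, -0.1988],
       [-0.2199,  0.8996,  0.3774, -1.1575],
       [ 0.    ,  0.    ,  0.    ,  1.    ]]), {'camera_matrix': array([[449.9806,   0.    , 258.9884],
       [  0.    , 449.9806, 189.1854],
       [  0.    ,   0.    ,   1.    ]]), 'camera_from_world': array([[-0.9689, -0.2463,  0.0226,  0.5542],
       [ 0.1133, -0.3607,  0.9258, -0.1988],
       [-0.2199,  0.8996,  0.3774, -1.1575],
       [ 0.    ,  0.    ,  0.    ,  1.    ]])})
(array([[348.2566,   0.    , 259.3911],
       [  0.    , 348.2566, 196.0845],
       [  0.    ,   0.    ,   1.    ]]), array([[ 0.017 , -0.9998, -0.0098, -0.0129],
       [ 0.9937,  0.0158,  0.111 , -0.6009],
       [-0.1109, -0.0116,  0.9938, -1.1928],
       [ 0.    ,  0.    ,  0.    ,  1.    ]]), {'camera_matrix': array([[348.2566,   0.    , 259.3911],
       [  0.    , 348.2566, 196.0845],
       [  0.    ,   0.    ,   1.    ]]), 'camera_from_world': array([[ 0.017 , -0.9998, -0.0098, -0.0129],
       [ 0.9937,  0.0158,  0.111 , -0.6009],
       [-0.1109, -0.0116,  0.9938, -1.1928],
       [ 0.    ,  0.    ,  0.    ,  1.    ]])})
{'time_s': 0.1, 'joints': array([ 63.4669,  10.3986,  92.1262,   0.0006,  77.5694, -11.8217]), 'joint_vel': array([ 0.063 , -0.0397, -0.1092, -0.0043, -0.0501,  0.0628]), 'joint_efforts': array([  0.0008, -44.5876, -35.2243,  -0.0004,   0.0041,  -0.0001]), 'tool_pos': array([0.1459, 0.5559, 0.4039]), 'tool_rot': array([[ 0.254 ,  0.9672, -0.0007],
       [ 0.9672, -0.254 , -0.0015],
       [-0.0016, -0.0003, -1.    ]]), 'ft_force': array([ 0.4803, -1.0846,  0.1893]), 'ft_torque': array([-0.0294,  0.0378, -0.0391]), 'opening': 0.08520797085004433}
```

View pics/side0.png

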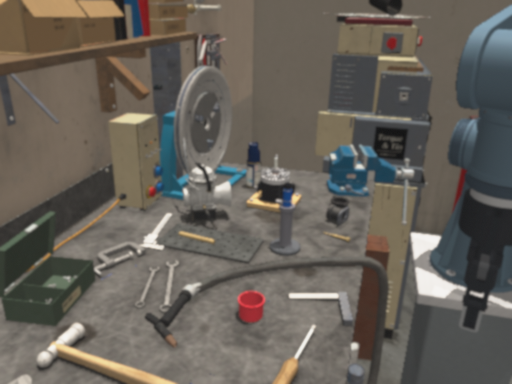

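View pics/top0.png

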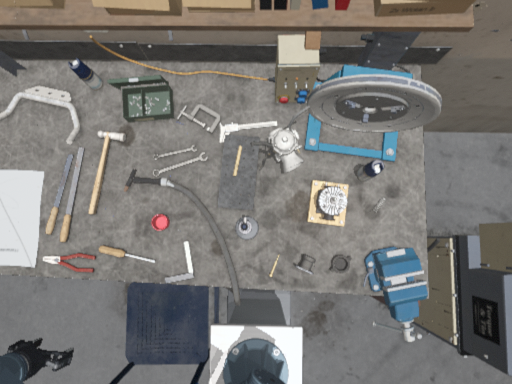

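The cup (side 251,306; top 161,222) is left of the hose. The stand (side 286,225; top 246,228) and the engine (side 274,185; top 329,203) are right of it. I'll zoom in and measure these.

```bash
python3 - <<'E'
from h import *
np.set_printoptions(precision=4,suppress=True)
s=cv2.imread('pics/side0.png'); t=cv2.imread('pics/top0.png')
def z(im,x,y,w,h,k): return cv2.resize(im[y:y+h,x:x+w],None,fx=k,fy=k,interpolation=cv2.INTER_CUBIC)
a=np.hstack([z(s,230,130,80,130,4),z(t,300,170,60,65,8)[:520,:480]]); cv2.imwrite('pics/z1.png',a)
a=np.hstack([z(t,215,200,60,60,6),z(t,140,200,50,60,6)]); cv2.imwrite('pics/z2.png',a)
D=np.load('top0.npy'); Ds=np.load('side0.npy')
# hose heights
for u,v in [(180,187),(195,200),(205,213),(215,232),(225,252),(232,275),(237,292)]:
    b=[dep('top',u+i,v+j,D) for i in range(-4,5) for j in(-1,0,1)]; print('hose',u,v,max(b,key=lambda p:p[2]))
for n,f,DD in(('top',t,D),('side',s,Ds)):
    hsv=cv2.cvtColor(f,cv2.COLOR_BGR2HSV)
    for nm,m in(('red',((hsv[...,0]<8)|(hsv[...,0]>172))&(hsv[...,1]>150)),('blue',(hsv[...,0]>100)&(hsv[...,0]<125)&(hsv[...,1]>110))):
        k,l,st,c=cv2.connectedComponentsWithStats(m.astype(np.uint8))
        for i in range(1,k):
            if st[i,4]>15: print(n,nm,st[i],c[i],dep(n,*c[i],DD))
E
```

```text
hose 180 187 [0.6323 0.2893 0.0333]
hose 195 200 [0.5804 0.2279 0.0287]
hose 205 213 [0.5385 0.191  0.0287]
hose 215 232 [0.4728 0.1435 0.0266]
hose 225 252 [0.4075 0.1169 0.028 ]
hose 232 275 [0.3293 0.0837 0.026 ]
hose 237 292 [0.2726 0.0751 0.0297]
top red [335   0  15  10 122] [341.5492   4.2049] [ 0.9696 -0.1814  0.5399]
top red [280  99   8   4  19] [283.3158 100.5789] [ 0.9346 -0.0816  0.075 ]
top blue [312   0  16   9 114] [319.2105   3.5088] [ 0.9712 -0.1328  0.5392]
top blue [73 62 16 16 97] [81.0928 69.2165] [1.0066 0.6002 0.1456]
top blue [297  90  10  13  93] [301.5161  96.3011] [ 0.9363 -0.1414  0.1106]
top blue [366 247  30  16  79] [375.9747 253.9241] [ 0.4076 -0.4033  0.0485]
top blue [377 248  44  28 691] [399.7786 263.1563] [ 0.3851 -0.4457  0.1451]
top blue [369 274  10  13  69] [372.8696 279.4348] [ 0.3186 -0.4008  0.0174]
top blue [407 277   6   4  19] [409.5789 278.5789] [ 0.332  -0.4981  0.0883]
top blue [383 282   7   4  22] [385.9091 283.0909] [ 0.3156 -0.4224  0.0839]
top blue [387 286  40  35 841] [406.1379 302.2616] [ 0.2636 -0.4689  0.1278]
top blue [111
[... 751 characters left out ...]
]
side blue [368 157  26  13 123] [377.0081 162.6585] [ 0.2625 -0.413   0.1198]
side blue [155 166   8   9  58] [158.6207 170.1897] [ 0.9374 -0.1276  0.1157]
side blue [330 166   7   9  22] [332.5455 170.0909] [ 0.4091 -0.3932  0.0834]
side blue [349 169  18   6  32] [358.9062 170.9062] [ 0.3196 -0.407   0.0855]
side blue [381 179  12   3  19] [386.4737 180.4211] [ 0.2218 -0.4443  0.0479]
side blue [328 181  14  12  57] [333.6316 185.8772] [ 0.4028 -0.4318  0.0101]
side blue [157 182   7   9  52] [159.9038 186.25  ] [ 0.9397 -0.1338  0.0579]
side blue [282 189  11  17 107] [286.6355 197.2243] [0.4881 0.0556 0.1543]
side blue [353 188   9   4  19] [357.9474 189.4737] [ 0.3157 -0.4058  0.0169]
```

View pics/z1.png

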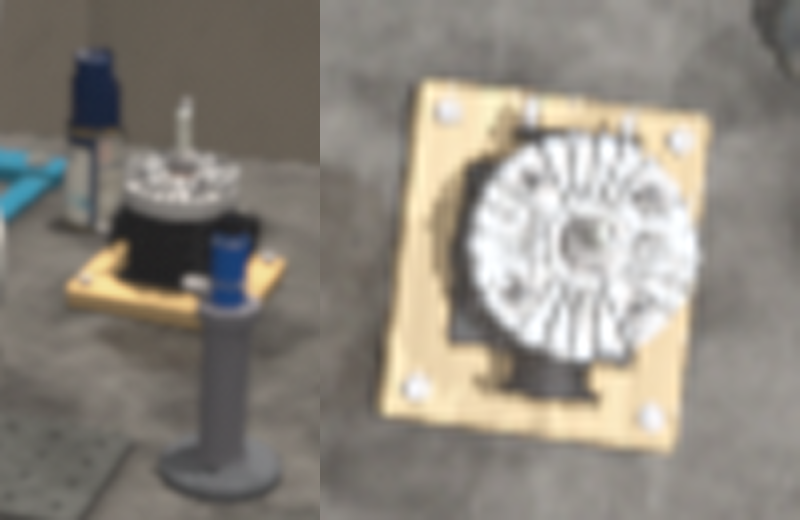

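View pics/z2.png

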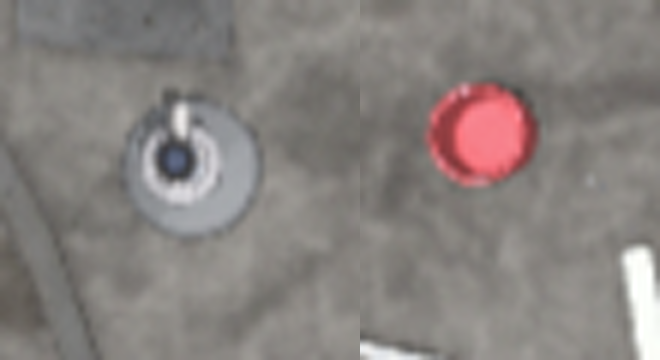

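Zoomed, the top view shows the board's right-angle outline with the exhaust stub pointing to -x world. The head disc centre is near top pixel (333,201), the plug tip near side (276,154.5), the eyepiece near top (244.5,226.7) with its light post toward +x, and the cup rim near top (160.5,222.3).

```bash
python3 - <<'E'
from h import *
np.set_printoptions(precision=4,suppress=True)
o=lambda u,v,z:onz('top',u,v,z)
print('cam',ray('top',0,0)[0],ray('side',0,0)[0])
# board corners in zoom (x-320)/8+300 , y/8+170
c=[o((x-320)/8+300-.5+.5/8,y/8+170-.5+.5/8,.018) for x,y in((420,82),(709,116),(676,452),(382,415))]
print(np.array(c)); b=np.mean(c,0); print('board ctr',b,[np.linalg.norm(c[i]-c[i-1]) for i in range(4)])
print('edge angles',[np.degrees(np.arctan2(*(c[i]-c[j])[[1,0]])) for i,j in((0,3),(1,2))])
print('head ctr',o((583-320)/8+299.5,247/8+169.5,.110))
print('stud ctr',np.mean([o((x-320)/8+299.5,y/8+169.5,.114) for x,y in((532,180),(650,195),(638,308),(516,288))],0))
print('plug tip guess px',proj('top',[b[0],b[1],.17]),proj('side',[b[0],b[1],.17]),'seat',proj('top',[b[0],b[1],.106]))
s=o(244.1,226.3,.189);print('scope',s,'side proj',proj('side',s),'two',two(('top',244.1,226.3),('side',287.5,184.7)))
print('post end',o(178/6+214.5,100/6+199.5,.136),'col rim',o(180/6+214.5,163/6+199.5,.128),'foot',o(193/6+214.5,167/6+199.5,.006))
cu=o(160,221.8,.042);print('cup',cu,proj('side',cu))
E
```

```text
cam [ 0.4651 -0.0173  1.252 ] [0.3051 1.106  0.6083]
[[ 0.6643 -0.1903  0.018 ]
 [ 0.651  -0.3191  0.018 ]
 [ 0.5012 -0.3029  0.018 ]
 [ 0.5154 -0.1736  0.018 ]]
board ctr [ 0.583  -0.2465  0.018 ] [np.float64(0.1499198720499201), np.float64(0.1294694458443596), np.float64(0.15061083498462113), np.float64(0.13008689856291092)]
edge angles [np.float64(-6.40196167994913), np.float64(-6.165575675539635)]
head ctr [ 0.5821 -0.2441  0.11  ]
stud ctr [ 0.5835 -0.2437  0.114 ]
plug tip guess px [[336.9532 198.2092]] [[275.8063 153.7703]] seat [[332.8507 200.2451]]
scope [0.4904 0.0401 0.189 ] side proj [[287.5337 182.4589]] two [0.4904 0.0404 0.1829]
post end [0.5241 0.0435 0.136 ] col rim [0.4907 0.0421 0.128 ] foot [0.4913 0.0408 0.006 ]
cup [0.5046 0.3409 0.042 ] [[250.5596 296.5462]]
```

Everything agrees: board sides are 150/130 mm, the plug tip projects where it appears in the side view, and the scope and cup cross-check between views. Engine axis is about (0.583,-0.2455), scope (0.4907,0.041), cup (0.5046,0.341). Next I lift, turn so tool x = world +y, and go above the plug.

```bash
python3 -m inch '0 0 -0.6 -1.2; 0 0 -1.15 -2.45; 0 0 -1.15 -2.45; 0 0 -1.15 -2.45; 0 0 -1.15 -2.45' 50 40
python3 -m inch '-1 0.55 0 0; -2 1.1 0 0; -3 1.65 0 0; -4 2.2 0 0; -5 2.73 0 0'
python3 -m inch '-1 0.55 0 0; -2 1.1 0 0; -3 1.65 0 0; -4 2.2 0 0; -5 2.73 0 0'
python3 -m inch '-1 0.55 0 0; -2 1.1 0 0; -3 1.65 0 0; -4 2.2 0 0; -5 2.73 0 0'
```

```text
time_s: 0.6
tool_pos: [0.1459, 0.5558, 0.4492]
tool_rot: [[0.002, 1.0, -0.001], [1.0, -0.002, -0.002], [-0.002, -0.001, -1.0]]
ft_force: [0.6, -0.0, -0.5]
opening: 0.05
time_s: 1.1
tool_pos: [0.2554, 0.3544, 0.4494]
tool_rot: [[0.001, 1.0, -0.001], [1.0, -0.001, -0.001], [-0.001, -0.001, -1.0]]
ft_force: [1.9, 0.1, 1.0]
opening: 0.0498
time_s: 1.6
tool_pos: [0.3645, 0.1543, 0.4497]
tool_rot: [[0.002, 1.0, -0.001], [1.0, -0.002, -0.0], [-0.0, -0.001, -1.0]]
ft_force: [0.6, 0.5, 0.6]
opening: 0.0499
time_s: 2.1
tool_pos: [0.4738, -0.0458, 0.4494]
tool_rot: [[0.002, 1.0, -0.002], [1.0, -0.002, 0.001], [0.001, -0.002, -1.0]]
ft_force: [0.6, 0.6, -0.2]
opening: 0.0503
```

```bash
python3 -m inch '-1 0.55 0 0; -2 1.1 0.5 0; -3 1.65 1 0; -4 2.2 1.5 0; -4.99 2.73 2 0'
python3 -m inch '0 0 0 0; 0 0 0 0; 0 0 0 0; 0 0 0 0; 0 0 0 0'
python3 - <<'E'
from h import *
s,_=snap('side','side1'); t,_=snap('top','top1')
a=cv2.imread('pics/side1.png')[90:220,210:330]; b=cv2.imread('pics/top1.png')[160:240,290:370]
cv2.imwrite('pics/z3.png',np.hstack([cv2.resize(a,(480,520),interpolation=2),cv2.resize(b,(320,520)) if 0 else np.vstack([cv2.resize(b,(320,320),interpolation=2),np.zeros((200,320,3),np.uint8)])]))
P=arm.get_obs()['tool_pos'];print(P)
print(proj('side',[P[0],P[1],P[2]-.173]),proj('side',[.583,-.2455,.17]))
E
```

```text
time_s: 2.6
tool_pos: [0.5829, -0.2452, 0.3681]
tool_rot: [[0.002, 1.0, -0.002], [1.0, -0.002, 0.001], [0.001, -0.002, -1.0]]
ft_force: [0.6, 0.3, 0.2]
opening: 0.0499
time_s: 3.1
tool_pos: [0.5826, -0.2424, 0.3723]
tool_rot: [[-0.001, 1.0, 0.002], [1.0, 0.001, -0.001], [-0.001, 0.002, -1.0]]
ft_force: [0.3, -0.5, 0.5]
opening: 0.05
[ 0.58263705 -0.24273914  0.3719808 ]
[[275.99437866 145.402777  ]] [[275.7330312  153.85948298]]
```

View pics/z3.png

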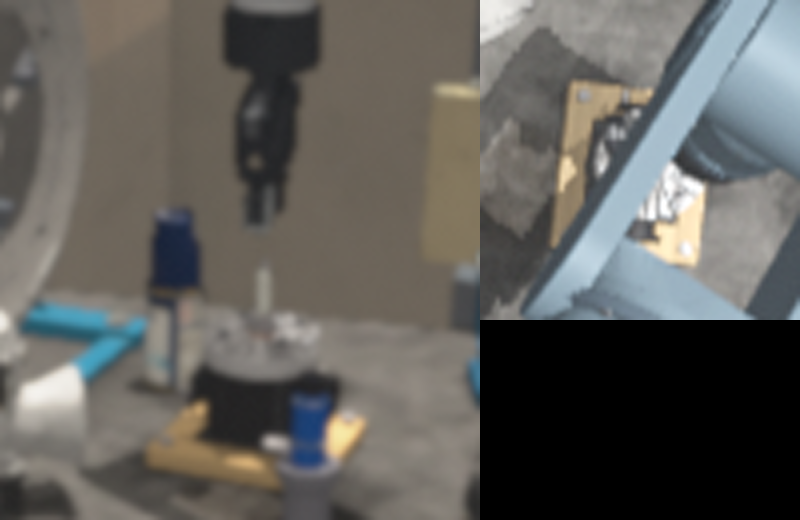

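The side view shows the fingers centred over the plug (fingers at zoom x≈266, plug at ≈263). Lower, grip and lift.

```bash
python3 -m inch '-0.06 0 0.5 0; -0.06 0 1 0; -0.06 0 1.4 0; -0.06 0 1.68 0; -0.06 0 1.68 0'
python3 -m inch '0 0 0 0; 0 0 0 0; 0 0 0 0; 0 0 0 0; 0 0 0 0' 5 40
python3 -m inch '0 0 0 0; 0 0 0 0; 0 0 -0.05 0; 0 0 -0.1 0; 0 0 -0.2 0'
python3 -m inch '0 0 -0.4 0; 0 0 -0.8 0; 0 0 -1.4 0; 0 0 -2 0; 0 0 -2.5 0'
python3 - <<'E'
from h import *
snap('side','side2')
cv2.imwrite('pics/z4.png',cv2.resize(cv2.imread('pics/side2.png')[60:220,210:330],None,fx=4,fy=4,interpolation=2)[:600])
E
```

```text
time_s: 3.7
tool_pos: [0.5821, -0.2454, 0.3016]
tool_rot: [[0.0, 1.0, -0.003], [1.0, -0.0, 0.002], [0.002, -0.003, -1.0]]
ft_force: [0.3, -0.2, 0.2]
opening: 0.0504
time_s: 4.2
tool_pos: [0.583, -0.2462, 0.3046]
tool_rot: [[0.0, 1.0, 0.002], [1.0, -0.0, -0.001], [-0.001, 0.002, -1.0]]
ft_force: [0.0, 0.4, 4.5]
opening: 0.0106
time_s: 4.7
tool_pos: [0.5825, -0.246, 0.3109]
tool_rot: [[0.0, 1.0, -0.001], [1.0, -0.0, 0.0], [0.0, -0.001, -1.0]]
ft_force: [1.8, -1.7, -1.7]
opening: 0.0108
time_s: 5.2
tool_pos: [0.5826, -0.2457, 0.4147]
tool_rot: [[0.0, 1.0, 0.002], [1.0, -0.0, -0.001], [-0.001, 0.002, -1.0]]
ft_force: [-0.2, -0.1, -1.1]
opening: 0.0106
```

View pics/z4.png

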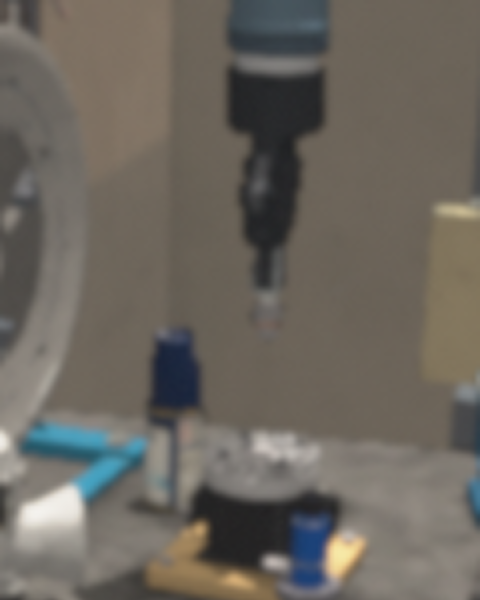

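The plug is held (opening 10.6 mm) and clear of the engine. Carry it high over the stand and hose to the cup.

```bash
python3 -m inch '0.6 -0.05 -0.7 0; 1.6 -0.2 -1.2 0; 2.7 -0.35 -1.2 0; 3.8 -0.5 -1.2 0; 4.9 -0.65 -1.2 0'
python3 -m inch '1 -0.13 0 0; 2 -0.26 0 0; 3 -0.39 0 0; 4 -0.52 0 0; 4.9 -0.65 0 0'
python3 -m inch '1 -0.13 0 0; 2 -0.26 0 0; 3 -0.39 0 0; 4 -0.52 0 0; 4.87 -0.65 0 0'
python3 -m inch '0 0 0.8 0; 0 0 1.6 0; 0 0 2.4 0; 0 0 3 0; 0 0 3 0'
python3 -m inch '0 0 0 0; 0 0 0 0; 0 0 0 0; 0 0 0 0; 0 0 0 0'
python3 - <<'E'
from h import *
snap('side','side3');snap('top','top3')
a=cv2.imread('pics/side3.png')[190:340,190:310]; b=cv2.imread('pics/top3.png')[180:260,120:200]
cv2.imwrite('pics/z5.png',np.hstack([cv2.resize(a,(480,600),interpolation=2),np.vstack([cv2.resize(b,(320,320),interpolation=2),np.zeros((280,320,3),np.uint8)])]))
P=arm.get_obs()['tool_pos'];print(P)
s=cv2.cvtColor(cv2.imread('pics/side3.png'),4)
print(proj('side',[P-[0,0,.210],[.5046,.341,.042]]))
E
```

```text
time_s: 5.75
tool_pos: [0.5559, -0.0482, 0.4603]
tool_rot: [[0.001, 1.0, 0.001], [1.0, -0.001, 0.0], [0.0, 0.001, -1.0]]
ft_force: [1.2, 0.1, -1.0]
opening: 0.0106
time_s: 6.25
tool_pos: [0.5298, 0.148, 0.4602]
tool_rot: [[-0.0, 1.0, 0.0], [1.0, 0.0, 0.0], [0.0, 0.0, -1.0]]
ft_force: [1.0, 0.1, -1.0]
opening: 0.0106
time_s: 6.75
tool_pos: [0.5038, 0.3428, 0.4602]
tool_rot: [[-0.001, 1.0, 0.0], [1.0, 0.001, 0.0], [0.0, 0.0, -1.0]]
ft_force: [0.2, -0.1, -0.9]
opening: 0.0112
time_s: 7.25
tool_pos: [0.5032, 0.3403, 0.3357]
tool_rot: [[0.0, 1.0, -0.007], [1.0, -0.0, -0.003], [-0.003, -0.007, -1.0]]
ft_force: [-0.7, -0.5, -0.9]
opening: 0.0105
time_s: 7.75
tool_pos: [0.5049, 0.3409, 0.3403]
tool_rot: [[0.0, 1.0, 0.001], [1.0, -0.0, 0.001], [0.001, 0.001, -1.0]]
ft_force: [0.8, -0.2, -1.2]
opening: 0.0104
[0.50482513 0.34088698 0.33986753]
[[251.1395391  260.31536296]
 [250.55799389 296.56607953]]
```

View pics/z5.png

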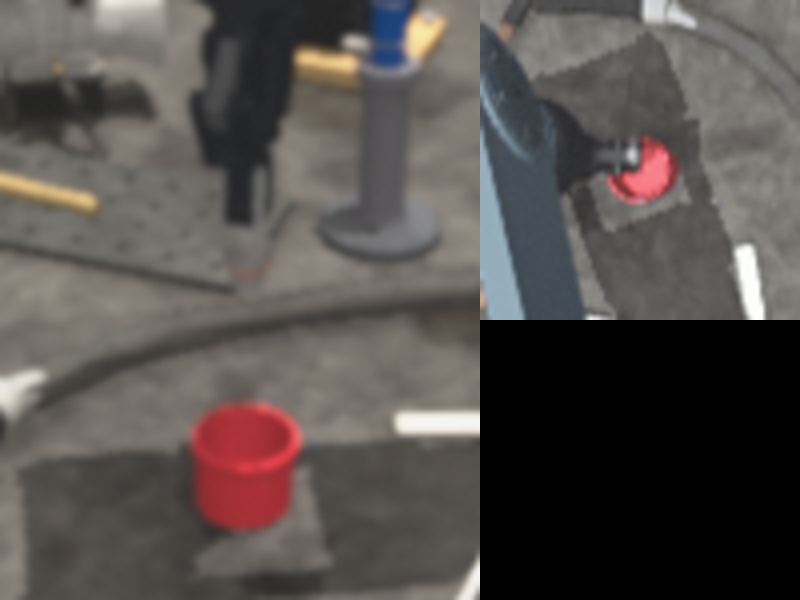

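Side view: plug at zoom x≈247, cup centre 246, so it is aligned. Lower gently and release.

```bash
python3 -m inch '0 0 0.5 0; 0 0 1.1 0; 0 0 1.7 0; 0 0 2.1 0; 0 0 2.4 0'
python3 -m inch '0 0 0.2 0; 0 0 0.35 0; 0 0 0.48 0; 0 0 0.58 0; 0 0 0.6 0'
python3 -m inch '0 0 0 0; 0 0 0 0; 0 0 0 0; 0 0 0 0; 0 0 0 0' 32
python3 -m inch '0 0 -0.1 0; 0 0 -0.4 0; 0 0 -1 0; 0 0 -2 0; 0 0 -3 0'
python3 -m inch '0 0 -0.8 0; 0 0 -1.6 0; 0 0 -2.2 0; 0 0 -2.6 0; 0 0 -2.6 0'
python3 - <<'E'
from h import *
snap('side','side4');snap('top','top4')
a=cv2.imread('pics/side4.png')[220:340,190:310]; b=cv2.imread('pics/top4.png')[180:260,120:200]
cv2.imwrite('pics/z6.png',np.hstack([cv2.resize(a,(480,480),interpolation=2),np.vstack([cv2.resize(b,(320,320),interpolation=2),np.zeros((160,320,3),np.uint8)])]))
E
```

```text
time_s: 8.35
tool_pos: [0.5045, 0.3407, 0.2421]
tool_rot: [[0.0, 1.0, -0.001], [1.0, -0.0, -0.001], [-0.001, -0.001, -1.0]]
ft_force: [0.4, 0.1, -0.5]
opening: 0.0104
time_s: 8.85
tool_pos: [0.5048, 0.3409, 0.2194]
tool_rot: [[0.0, 1.0, 0.0], [1.0, -0.0, 0.0], [0.0, 0.0, -1.0]]
ft_force: [-0.2, -0.0, 0.1]
opening: 0.0105
time_s: 9.35
tool_pos: [0.5048, 0.3409, 0.2197]
tool_rot: [[0.0, 1.0, 0.0], [1.0, -0.0, 0.0], [0.0, 0.0, -1.0]]
ft_force: [0.1, 1.0, 0.9]
opening: 0.032
time_s: 9.85
tool_pos: [0.5045, 0.3408, 0.3412]
tool_rot: [[0.0, 1.0, -0.001], [1.0, -0.0, -0.0], [-0.0, -0.001, -1.0]]
ft_force: [0.8, 0.7, 0.6]
opening: 0.032
time_s: 10.35
tool_pos: [0.5051, 0.3411, 0.447]
tool_rot: [[0.0, 1.0, 0.005], [1.0, -0.0, 0.002], [0.002, 0.005, -1.0]]
ft_force: [0.4, -0.1, -0.4]
opening: 0.0321
```

View pics/z6.png

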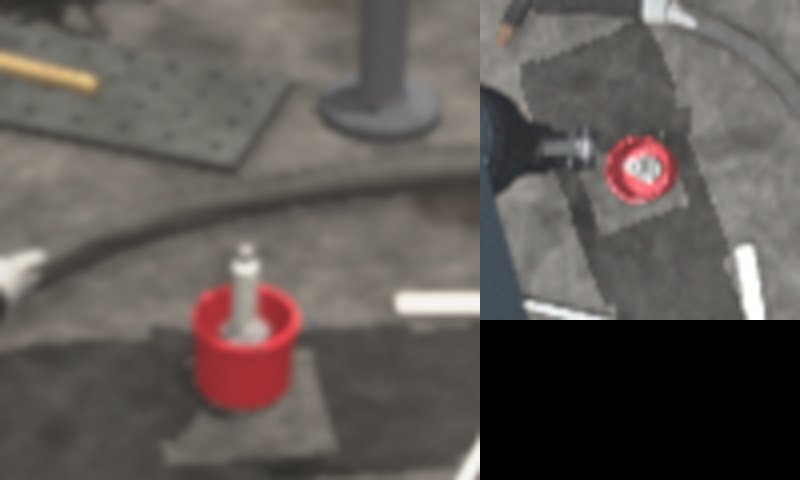

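The plug stands upright in the cup. Next, over to the borescope.

```bash
python3 -m inch '-0.9 -0.05 0 0; -1.9 -0.1 0 0; -2.9 -0.15 0 0; -3.9 -0.2 0 0; -4.9 -0.25 0 0' 60 60
python3 -m inch '-1 -0.03 0 0; -1.8 -0.06 0 0; -2.3 -0.1 0.4 0; -2.6 -0.1 0.8 0; -2.6 -0.1 1 0'
python3 -m inch '0 0 0 0; 0 0 0 0; 0 0 0 0; 0 0 0 0; 0 0 0 0'
python3 - <<'E'
from h import *
snap('side','side5');snap('top','top5')
a=cv2.imread('pics/side5.png')[110:260,230:350]; b=cv2.imread('pics/top5.png')[190:260,205:285]
cv2.imwrite('pics/z7.png',np.hstack([cv2.resize(a,(480,600),interpolation=2),np.vstack([cv2.resize(b,(320,280),interpolation=2),np.zeros((320,320,3),np.uint8)])]))
P=arm.get_obs()['tool_pos'];print(P)
print(proj('side',[P-[0,0,.165],[.4907,.041,.189]]))
E
```

```text
time_s: 10.95
tool_pos: [0.4939, 0.1434, 0.4412]
tool_rot: [[-0.0, 1.0, -0.004], [1.0, 0.0, -0.0], [-0.0, -0.004, -1.0]]
ft_force: [1.0, -0.3, 0.3]
opening: 0.06
time_s: 11.45
tool_pos: [0.4898, 0.0396, 0.4003]
tool_rot: [[0.003, 1.0, -0.005], [1.0, -0.003, 0.001], [0.001, -0.005, -1.0]]
ft_force: [-0.0, 0.4, -0.5]
opening: 0.0602
time_s: 11.95
tool_pos: [0.4908, 0.0413, 0.404]
tool_rot: [[-0.001, 1.0, 0.001], [1.0, 0.001, -0.0], [-0.0, 0.001, -1.0]]
ft_force: [0.6, 0.4, 0.1]
opening: 0.0599
[0.49076058 0.04112301 0.4038446 ]
[[288.24551677 164.22781553]
 [287.36340592 182.5656427 ]]
```

View pics/z7.png

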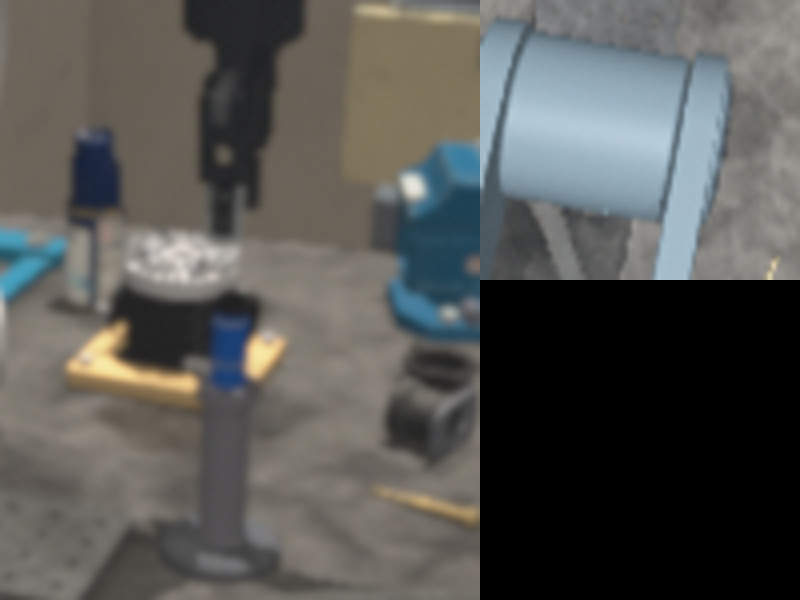

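Fingers (zoom x≈232) sit over the handle (≈230). Lower and grip.

```bash
python3 -m inch '0 0 0.4 0; 0 0 0.9 0; 0 0 1.4 0; 0 0 1.8 0; 0 0 2.05 0'
python3 -m inch '0 0 0.1 0; 0 0 0.15 0; 0 0 0.17 0; 0 0 0.17 0; 0 0 0.17 0'
python3 -m inch '0 0 0 0; 0 0 0 0; 0 0 0 0; 0 0 0 0; 0 0 0 0' 15 60
python3 -m inch '0 0 0 0; 0 0 0 0; 0 0 0 0; 0 0 0 0; 0 0 0 0'
```

```text
time_s: 12.55
tool_pos: [0.4903, 0.041, 0.3203]
tool_rot: [[0.0, 1.0, -0.002], [1.0, -0.0, 0.0], [0.0, -0.002, -1.0]]
ft_force: [0.3, 1.1, -0.2]
opening: 0.06
time_s: 13.05
tool_pos: [0.4909, 0.0409, 0.3153]
tool_rot: [[0.0, 1.0, 0.001], [1.0, -0.0, -0.0], [-0.0, 0.001, -1.0]]
ft_force: [0.7, 0.5, 0.4]
opening: 0.06
time_s: 13.55
tool_pos: [0.4908, 0.041, 0.315]
tool_rot: [[0.0, 1.0, 0.0], [1.0, -0.0, 0.0], [0.0, 0.0, -1.0]]
ft_force: [-1.8, 0.7, 3.7]
opening: 0.0227
time_s: 14.05
tool_pos: [0.4908, 0.041, 0.315]
tool_rot: [[0.0, 1.0, 0.0], [1.0, -0.0, 0.0], [0.0, 0.0, -1.0]]
ft_force: [-2.2, 2.2, 5.2]
opening: 0.023
```

```bash
python3 -m inch '0 0 -0.1 0; 0 0 -0.3 0; 0 0 -0.6 0; 0 0 -1 0; 0 0 -1.4 0'
python3 -m inch '0 0 -0.5 0; 0 0 -1.1 0; 0 0 -1.7 0; 0 0 -2.3 0; 0 0 -2.6 0'
python3 -m inch '0 0 0 0; 0 0 0 0; 0 0 0 0; 0 0 0 0; 0 0 0 0'
python3 - <<'E'
from h import *
snap('side','side6')
cv2.imwrite('pics/z8.png',cv2.resize(cv2.imread('pics/side6.png')[70:220,230:350],None,fx=4,fy=4,interpolation=2))
P=arm.get_obs()['tool_pos'];print(P, proj('side',[P-[0,0,.298],P-[0,0,.26],P-[0,0,.18]]))
E
```

```text
time_s: 14.55
tool_pos: [0.4907, 0.0408, 0.3719]
tool_rot: [[0.0, 1.0, 0.0], [1.0, -0.0, -0.0], [-0.0, 0.0, -1.0]]
ft_force: [0.6, 0.4, -1.8]
opening: 0.0228
time_s: 15.05
tool_pos: [0.4909, 0.0408, 0.4779]
tool_rot: [[0.0, 1.0, 0.004], [1.0, -0.0, -0.001], [-0.001, 0.004, -1.0]]
ft_force: [0.3, -0.5, -1.3]
opening: 0.0223
time_s: 15.55
tool_pos: [0.4906, 0.0409, 0.4737]
tool_rot: [[0.0, 1.0, -0.002], [1.0, -0.0, 0.0], [0.0, -0.002, -1.0]]
ft_force: [-0.3, -1.4, -2.2]
opening: 0.0226
[0.49066428 0.0408731  0.47397869] [[287.15223854 187.24564445]
 [287.84123987 173.42991549]
 [289.34956657 143.18522391]]
```

View pics/z8.png

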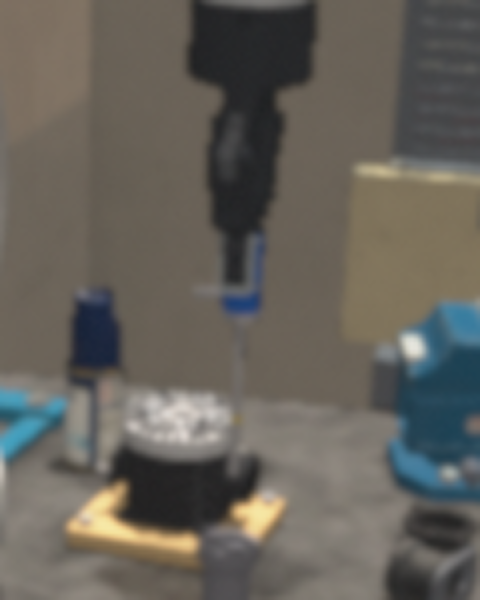

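The borescope is out of the stand, and the hole is open to view. I'll measure the hole in both views, and the tube's actual offset from the tool axis in the side view.

```bash
python3 - <<'E'
from h import *
np.set_printoptions(precision=4,suppress=True)
t,Dt=snap('top','top7'); s,Ds=snap('side','side7'); np.save('side7.npy',Ds)
a=cv2.imread('pics/top7.png')[180:225,308:358]; b=cv2.imread('pics/side7.png')[155:205,250:300]
cv2.imwrite('pics/z9.png',np.hstack([cv2.resize(a,(500,450),interpolation=0),np.zeros((450,10,3),np.uint8),cv2.resize(b,(450,450),interpolation=0)][:1]+[cv2.resize(b,(290,450) if 0 else (290,290),interpolation=2)][:0]))
cv2.imwrite('pics/z10.png',cv2.resize(b,(600,600),interpolation=2))
P=arm.get_obs()['tool_pos'];print(P)
for z in (.200,.22,.24,.26,.28): print(proj('side',P-[0,0,z]))
hsv=cv2.cvtColor(s,cv2.COLOR_RGB2HSV)
m=(hsv[...,0]>100)&(hsv[...,0]<130)&(hsv[...,1]>100); m[:,:275]=0;m[:,305:]=0;m[:115]=0;m[160:]=0
ys,xs=np.nonzero(m)
for y in range(ys.min(),ys.max()+1): print('handle',y,xs[ys==y].min(),xs[ys==y].max(),end=' | ')
print()
g=cv2.cvtColor(s,cv2.COLOR_RGB2GRAY)
for y in range(148,190,2): print(y,g[y,280:298],np.round(Ds[y,284:294],3))
E
```

```text
[0.4907 0.0409 0.4744]
[[288.954  150.7519]]
[[288.5744 158.3644]]
[[288.2   165.876]]
[[287.8304 173.2888]]
[[287.4657 180.6048]]
handle 143 293 293 | handle 144 287 294 | handle 145 286 294 | handle 146 286 293 | handle 147 287 293 | 
148 [ 99  99  99 100  99  96  95  90  87  87  88  89  87  88  90  94  98  99] [3.24  1.117 1.11  1.111 1.112 1.115 1.105 1.113 1.112 1.113]
150 [ 98  99  99  99  99  98  99  97  98 100 103 102  99  94  94  97 100 100] [3.251 3.232 3.251 1.114 1.111 1.11  1.11  1.109 1.111 1.116]
152 [ 99  98  99  99  99  99  99  97  96  96  97  95  97  99 100 100 100 100] [3.257 3.242 3.233 3.262 1.121 1.117 1.123 3.236 3.226 3.239]
154 [ 99  99  98  99  99  99  99 100 102 102  97  94  97  99 100 100 100 100] [3.249 3.247 3.219 3.245 1.122 1.122 1.124 3.208 3.255 3.249]
156 [ 99  98  99  99  99  98  99 101 103 102  96  92  96  99  99 100 100 100] [3.25  3.246 3.274 3.268 1.128 1.127 1.125 3.248 3.212 3.258]
158 [ 98  99  98  98  99  99  99 101 104 106 102  99  98  98  99  99 100  99] [3.244 3.262 3.257 3.228 1.131 1.125 3.251 3.249 3.219 3.264]
160 [ 98  99  99  99  9
[... 1376 characters left out ...]

180 [165 163 163 159 147 134 123 114 113 118 127 131 131 130 130 129 128 127] [1.438 1.438 1.448 1.148 1.151 1.711 1.712 1.707 1.716 1.717]
182 [132 129 126 125 122 115 107 106 112 122 131 128 119 118 122 126 128 129] [1.438 1.439 1.443 1.15  1.157 1.662 1.637 1.649 1.687 1.688]
184 [102  94  87  80  72  67  72  89 100  98  92  86  79  76  86 102 115 121] [1.452 1.454 1.454 1.151 1.154 1.669 1.669 1.452 1.452 1.459]
186 [ 47  45  41  39  39  47  67  89  98  91  77  68  57  49  61  82  96 104] [1.456 1.456 1.462 1.154 1.156 1.457 1.45  1.451 1.45  1.471]
188 [ 38  37  38  40  40  46  60  76  83  74  61  51  42  39  61  85 100 108] [1.451 1.451 1.159 1.158 1.158 1.448 1.446 1.447 1.457 1.467]
```

View pics/z9.png

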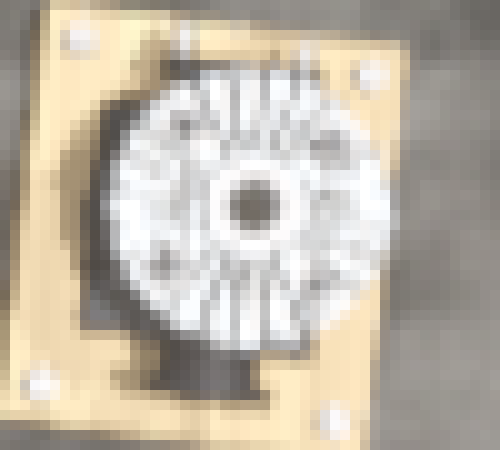

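View pics/z10.png

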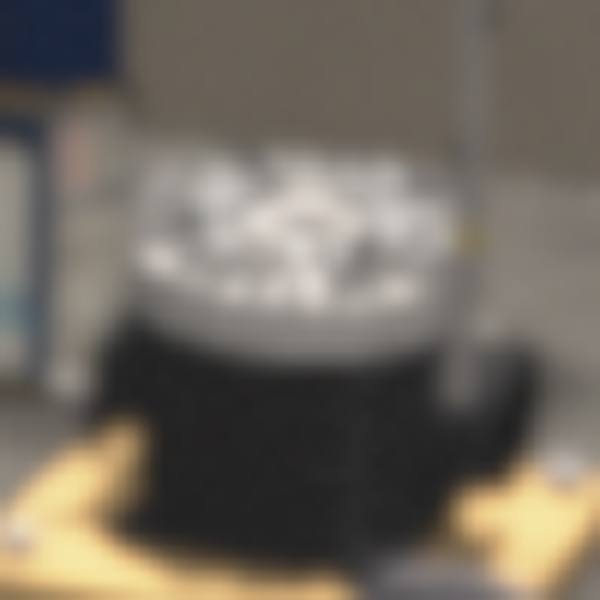

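The tube lies on the predicted tool axis in the side view (within 0.3 px, upright). The hole in the top view is at about (332.85,200.05), matching the board-derived axis within 1 mm. I'll go above it and compare there.

```bash
python3 -m inch '-0.4 0.13 0 0; -1 0.32 0 0; -1.8 0.58 0 0; -2.6 0.84 0 0; -3.4 1.1 0 0'
python3 -m inch '-0.8 0.25 0 0; -1.6 0.5 0 0; -2.4 0.77 0 0; -3 0.97 0 0; -3.4 1.1 0 0'
python3 -m inch '-0.2 0.06 0 0; -0.33 0.1 0 0; -0.38 0.11 0 0; -0.38 0.11 0 0; -0.38 0.11 0 0'
python3 -m inch '0 0 0.2 0; 0 0 0.4 0; 0 0 0.6 0; 0 0 0.7 0; 0 0 0.75 0'
python3 -m inch '0 0 0 0; 0 0 0 0; 0 0 0 0; 0 0 0 0; 0 0 0 0'
python3 - <<'E'
from h import *
np.set_printoptions(precision=4,suppress=True)
t=cv2.cvtColor(cv2.imread('pics/top7.png'),cv2.COLOR_BGR2GRAY).astype(float)[196:205,328:339]
w=np.clip(190-t,0,None); w[:2]=0;w[-2:]=0;w[:,:2]=0;w[:,-2:]=0; yy,xx=np.mgrid[196:205,328:339]
u,v=(w*xx).sum()/w.sum(),(w*yy).sum()/w.sum(); print('hole px',u,v,onz('top',u,v,.106),onz('top',u,v,.100)); print(t.astype(int))
s,D=snap('side','side8')
P=arm.get_obs()['tool_pos'];print(P)
for z in(.2,.22,.24,.26,.28,.298): print(z,proj('side',P-[0,0,z]))
print('seat',proj('side',[.583,-.246,.106]))
for y in range(146,180,2):
    r=np.nonzero(D[y,262:290]<D[y,262]-1.5)[0] if 0 else np.nonzero((D[y,262:292]>1.2)&(D[y,262:292]<1.46))[0]; print(y,262+r,np.round(D[y,262+r],3))
cv2.imwrite('pics/z11.png',cv2.resize(cv2.imread('pics/side8.png')[130:200,240:310],(700,700),interpolation=2)[:600])
E
```

```text
time_s: 16.2
tool_pos: [0.5349, -0.0963, 0.4747]
tool_rot: [[-0.0, 1.0, 0.0], [1.0, 0.0, 0.0], [0.0, 0.0, -1.0]]
ft_force: [-0.5, -0.1, -1.5]
opening: 0.0226
time_s: 16.7
tool_pos: [0.5789, -0.2331, 0.4741]
tool_rot: [[0.002, 1.0, -0.001], [1.0, -0.002, 0.0], [0.0, -0.001, -1.0]]
ft_force: [0.1, -0.2, -2.4]
opening: 0.0224
time_s: 17.2
tool_pos: [0.583, -0.2455, 0.4749]
tool_rot: [[-0.001, 1.0, 0.0], [1.0, 0.001, 0.0], [0.0, 0.0, -1.0]]
ft_force: [-0.2, 0.2, -2.6]
opening: 0.0225
time_s: 17.7
tool_pos: [0.5829, -0.2463, 0.4436]
tool_rot: [[0.0, 1.0, -0.001], [1.0, -0.0, 0.001], [0.001, -0.001, -1.0]]
ft_force: [-1.0, 0.5, -1.5]
opening: 0.0222
time_s: 18.2
tool_pos: [0.5831, -0.2464, 0.4449]
tool_rot: [[0.0, 1.0, 0.0], [1.0, -0.0, -0.0], [-0.0, 0.0, -1.0]]
ft_force: [-1.3, -0.2, -1.6]
opening: 0.0225
hole px 332.8898385565052 200.15954415954417 [ 0.5833 -0.2466  0.106 ] [ 0.5839 -0.2478  0.1   ]
[[239 237 231 238 254 255 253 248 229 240 254]
 [218 232 252 251 237 230 233 249 254 250 242]
 [203 252 252 227 182 155 176 230 253 252 223]
 [206 253 241 164 123 117 123 172 244 251 234]
 [2
[... 780 characters left out ...]
278 279 280 281 282 283 284 285 286
 287] [1.458 1.46  1.454 1.449 1.451 1.446 1.449 1.454 1.449 1.459 1.452 1.453
 1.455 1.45  1.456 1.454 1.453 1.456 1.45 ]
176 [262 264 265 266 267 268 269 270 271 272 273 274 275 276 277 278 279 280
 281 282 283 284 285 286 287 288] [1.458 1.438 1.439 1.44  1.432 1.439 1.444 1.444 1.43  1.444 1.451 1.432
 1.458 1.434 1.428 1.439 1.433 1.437 1.446 1.437 1.44  1.433 1.441 1.443
 1.458 1.453]
178 [262 263 264 265 266 267 268 269 270 271 272 273 274 275 276 277 278 279
 280 281 282 283 284 285 286 287] [1.453 1.444 1.442 1.44  1.441 1.432 1.439 1.442 1.43  1.438 1.442 1.446
 1.421 1.442 1.441 1.425 1.435 1.434 1.434 1.439 1.441 1.431 1.432 1.452
 1.442 1.445]
```

View pics/z11.png

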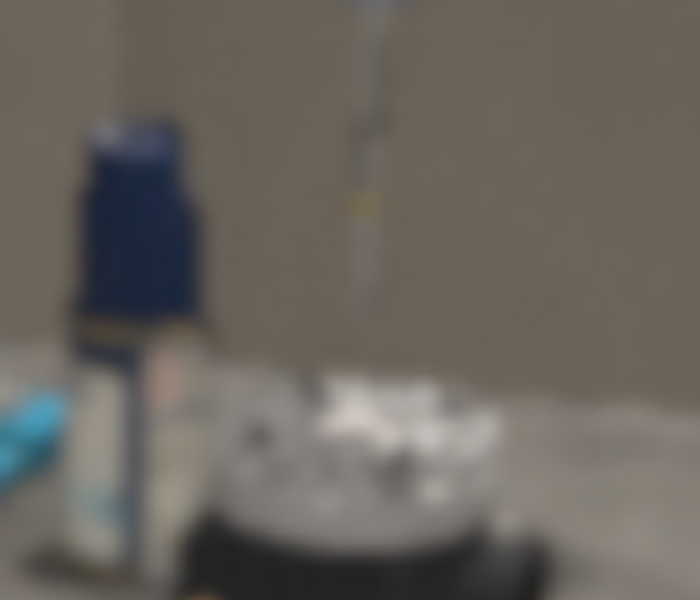

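Tube axis in the side view is x≈275.5 (predicted 275.5) and head centre ≈275.1 (seat predicted 275.05), so it's aligned. Next I check the ring's height against the prediction to get the final depth.

```bash
python3 - <<'E'
from h import *
im=[];Ds=[]
for i in range(6):
    s,D=snap('side'); im.append(s.astype(float)); Ds.append(D)
a=np.mean(im,0); P=arm.get_obs()['tool_pos']; print(P)
y=(a[...,0]+a[...,1])/2-a[...,2]   # yellowness
r=y[140:162,272:280]; r=r-np.median(y[140:162,262:270]); 
print(np.round(r).astype(int))
col=r[:,2:6].sum(1); base=np.r_[col[:4],col[-5:]].mean(); w=np.clip(col-base,0,None)[5:15]
print('ring row',(w*np.arange(145,155)).sum()/w.sum(),'pred',proj('side',P-[0,0,.260])[0])
for rr in range(126,166): 
    n=[((D[rr,270:284]>1.3)&(D[rr,270:284]<1.5)).sum() for D in Ds]; print(rr,n,end=' ')
print('\ncollar/tip pred',proj('side',P-[0,-.013,.193]),proj('side',P-[0,-.003,.298]))
b=np.array([[.6643,-.1903,.018],[.651,-.3191,.018],[.5012,-.3029,.018],[.5154,-.1736,.018]])
print('board',proj('side',b)); cv2.imwrite('pics/z12.png',cv2.cvtColor(cv2.resize(a[175:215,235:315].astype(np.uint8),(800,400),interpolation=2),4))
E
```

```text
[ 0.5830457  -0.24634318  0.4447041 ]
[[ 1  0  0 -2 -5 -7 -4 -1]
 [ 0  0  0 -2 -5 -7 -5 -1]
 [ 0  0  0 -3 -6 -7 -5 -1]
 [ 0  0 -1 -4 -7 -7 -4  0]
 [ 0  0 -1 -4 -7 -6 -2 -1]
 [ 0  0 -2 -5 -7 -5 -2  0]
 [ 0  0 -1 -5 -7 -5 -2  0]
 [ 0  0 -1 -4 -6 -4 -1  0]
 [ 0  0  0  0 -1 -1  0  0]
 [ 0  0  4 10 12  7  3  1]
 [ 0  1  6 16 21 14  5  1]
 [ 0  0  3  8 12  8  3  0]
 [ 0  0 -1 -2 -1 -1 -1  0]
 [ 0  0 -1 -5 -6 -4 -2  0]
 [ 0  0 -2 -5 -7 -5 -2 -1]
 [ 0  0 -1 -5 -7 -4 -1  0]
 [ 0  0 -2 -5 -7 -5 -2  0]
 [ 0  0 -2 -5 -7 -5 -2  0]
 [ 0  0 -2 -5 -7 -5 -2  0]
 [ 0  0 -2 -4 -7 -5 -2  0]
 [ 0  0 -1 -4 -6 -4 -1  0]
 [ 0  0 -1 -3 -4 -3 -1  0]]
ring row 149.96238780453055 pred [275.94402185 149.38414055]
126 [np.int64(11), np.int64(11), np.int64(11), np.int64(11), np.int64(11), np.int64(11)] 127 [np.int64(8), np.int64(8), np.int64(8), np.int64(8), np.int64(8), np.int64(8)] 128 [np.int64(8), np.int64(8), np.int64(8), np.int64(8), np.int64(8), np.int64(8)] 129 [np.int64(8), np.int64(8), np.int64(8), np.int64(8), np.int64(8), np.int64(8)] 130 [np.int64(7), np.int64(7), np.int64(7), np.int64(7), np.int64(8)
[... 2419 characters left out ...]
)] 160 [np.int64(2), np.int64(2), np.int64(2), np.int64(2), np.int64(2), np.int64(2)] 161 [np.int64(2), np.int64(2), np.int64(2), np.int64(2), np.int64(2), np.int64(2)] 162 [np.int64(0), np.int64(0), np.int64(0), np.int64(0), np.int64(0), np.int64(0)] 163 [np.int64(0), np.int64(0), np.int64(0), np.int64(0), np.int64(0), np.int64(0)] 164 [np.int64(0), np.int64(0), np.int64(0), np.int64(0), np.int64(0), np.int64(0)] 165 [np.int64(0), np.int64(0), np.int64(0), np.int64(0), np.int64(0), np.int64(0)] 
collar/tip pred [[275.85008728 129.91143802]] [[275.31135803 160.96329109]]
board [[246.07123244 200.8909606 ]
 [259.69235347 187.25982154]
 [301.13813146 193.89622621]
 [290.04715255 208.5392308 ]]
```

View pics/z12.png

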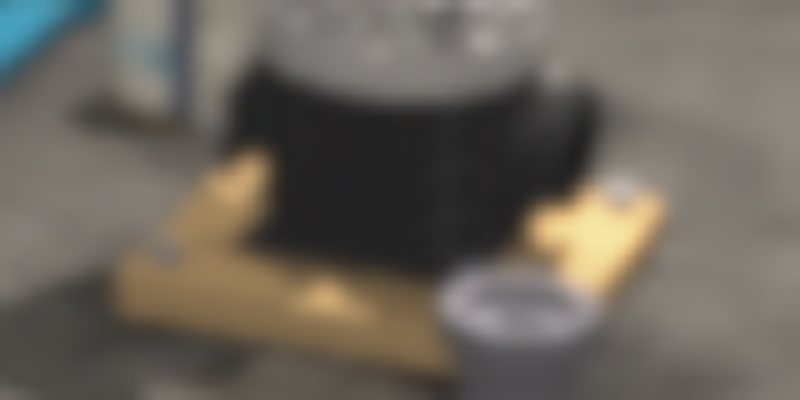

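```bash
python3 - <<'E'
from h import *
ims=[snap('side')[0].astype(float) for _ in range(4)]; s=np.mean(ims,0)
print('rim pred',proj('side',[.4907,.041,.128]),'foot front/back', proj('side',[[.4907,.041+.042,.0],[.4907,.041-.042,.006]]))
y=lambda a:(a[...,0]+a[...,1])/2-a[...,2]
def ring(f,P):
    a=cv2.imread(f)[...,::-1].astype(float); u,v=proj('side',P-np.array([0,0,.26]))[0]
    r=y(a)[int(v)-6:int(v)+9,round(u)-1:round(u)+3].sum(1); r-=np.median(r); i=np.argmax(r); w=np.clip(r[i-2:i+3],0,None)
    print(f,'ring row',int(v)-6+(w*np.arange(i-2,i+3)).sum()/w.sum(),'pred',v)
ring('pics/side6.png',[.4907,.0409,.4739]); ring('pics/side7.png',[.4907,.0409,.4744])
a0=cv2.imread('pics/side0.png'); st=cv2.cvtColor(s.astype(np.uint8),4)
cv2.imwrite('pics/z13.png',np.hstack([cv2.resize(im[180:260,265:310],(360,640),interpolation=2)[:600] for im in(a0,st)]))
# in-stand model rows in side0
for n,z,dy in(('eyepiece top front',.189,.01),('eyepiece top back',.189,-.01),('handle top front',.177,.012),('collar top front',.127,.013),('rim front',.128,.0195),('rim back',.128,-.0195)): print(n,proj('side',[.4907,.041+dy,z])[0])
E
```

```text
rim pred [[286.28356847 204.22704059]] foot front/back [[281.03811783 254.60231805]
 [287.1733624  238.04497457]]
pics/side6.png ring row 174.36855670103094 pred 173.46087377673652
pics/side7.png ring row 174.34421364985164 pred 173.27679356923295
eyepiece top front [286.62039853 183.92741208]
eyepiece top back [288.09494993 181.22488318]
handle top front [286.25607887 188.56558908]
collar top front [285.30643585 206.53426482]
rim front [284.83645044 207.1762593 ]
rim back [287.68829701 201.3642114 ]
```

View pics/z13.png

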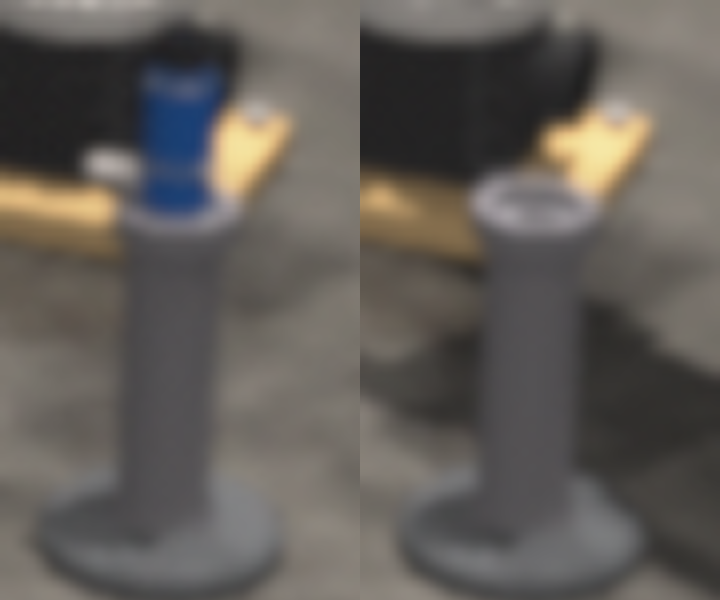

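All measured parts of the scope sit about 0.5 px (~1.5 mm) lower than nominal, so I'll aim for TCP z ≈ 0.3675 and then compare the ring with the seat directly. Lower in two stages.

```bash
python3 -m inch '0 0 0.15 0; 0 0 0.35 0; 0 0 0.55 0; 0 0 0.7 0; 0 0 0.8 0'
python3 -m inch '0 0 0 0; 0 0 0 0; 0 0 0 0; 0 0 0 0; 0 0 0 0'
python3 - <<'E'
from h import *
a=np.mean([snap('side')[0].astype(float) for _ in range(4)],0).astype(np.uint8)
cv2.imwrite('pics/z14.png',cv2.cvtColor(cv2.resize(a[150:190,250:300],(750,600),interpolation=2),4)); P=arm.get_obs()['tool_pos'];print(P,proj('side',P-[0,0,.298]))
E
```

```text
time_s: 19.25
tool_pos: [0.5829, -0.2463, 0.4114]
tool_rot: [[0.0, 1.0, -0.001], [1.0, -0.0, 0.001], [0.001, -0.001, -1.0]]
ft_force: [-0.7, -0.3, -1.8]
opening: 0.0226
time_s: 19.75
tool_pos: [0.5831, -0.2464, 0.4131]
tool_rot: [[0.0, 1.0, 0.0], [1.0, -0.0, -0.0], [-0.0, 0.0, -1.0]]
ft_force: [-0.4, -0.3, -1.2]
opening: 0.023
[ 0.58304871 -0.24633059  0.4128025 ] [[275.15051685 169.99401151]]
```

View pics/z14.png

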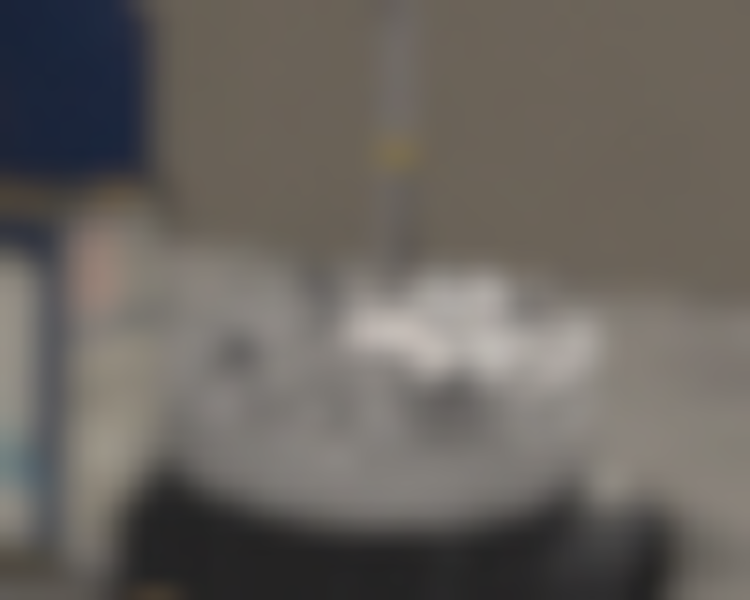

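The tip is centred just above the hole: ring centroid column 275.95 against 275.94 predicted, and board corners within 0.1 px on average. Lower it in.

```bash
python3 -m inch '0 0 0.1 0; 0 0 0.25 0; 0 0 0.4 0; 0 0 0.52 0; 0 0 0.6 0'
python3 -m inch '0 0 0.15 0; 0 0 0.3 0; 0 0 0.42 0; 0 0 0.5 0; 0 0 0.53 0'
python3 -m inch '0 0 0 0; 0 0 0 0; 0 0 0 0; 0 0 0 0; 0 0 0 0'
python3 - <<'E'
from h import *
a=np.mean([snap('side')[0].astype(float) for _ in range(6)],0)
cv2.imwrite('pics/z15.png',cv2.cvtColor(cv2.resize(a[150:190,250:300].astype(np.uint8),(750,600),interpolation=2),4)); P=arm.get_obs()['tool_pos'];print(P,proj('side',[P-[0,0,.26],[.5833,-.2466,.106],[.5833,-.2466+.009,.106],[.5833,-.2466+.014,.110]]))
y=(a[...,0]+a[...,1])/2-a[...,2]; print(np.round(y[160:180,270:282]).astype(int)); print(a[160:180,270:282].mean(2).astype(int))
E
```

```text
time_s: 20.45
tool_pos: [0.5829, -0.2463, 0.3877]
tool_rot: [[0.0, 1.0, -0.001], [1.0, -0.0, 0.001], [0.001, -0.001, -1.0]]
ft_force: [0.2, 0.0, -1.5]
opening: 0.0226
time_s: 20.95
tool_pos: [0.5829, -0.2463, 0.3669]
tool_rot: [[0.0, 1.0, -0.001], [1.0, -0.0, 0.0], [0.0, -0.001, -1.0]]
ft_force: [0.4, 0.1, -2.2]
opening: 0.0226
time_s: 21.45
tool_pos: [0.5831, -0.2463, 0.3677]
tool_rot: [[0.0, 1.0, 0.0], [1.0, -0.0, -0.0], [-0.0, 0.0, -1.0]]
ft_force: [-0.2, 0.3, -1.4]
opening: 0.0225
[ 0.58305522 -0.24635026  0.36752838] [[275.06910452 172.09384523]
 [274.99526625 172.50153454]
 [274.40058385 173.40987665]
 [274.11103069 172.75654765]]
[[14 15 14 14 13 10  8  9 13 15 15 15]
 [14 15 15 14 13  9  8 10 13 15 15 15]
 [14 15 15 15 13 10  8 10 13 14 15 15]
 [15 15 14 14 12  9  8 10 13 14 15 15]
 [14 14 14 14 12 10  8 10 13 15 14 15]
 [14 14 14 14 12  9  7 10 13 14 14 14]
 [13 13 13 13 11  8  7  9 12 13 13 14]
 [10 10 10 11 10  8  7  8 10 10 11 12]
 [ 6  6  8  9  9  7  7  8  8  8  8  9]
 [ 5  4  5  7  7  7  7  7  8  7  7  8]
 [ 6  4  5  6  6  7  7  8  7  6  6  7]
 [ 6  5  5  6  8 10 11  9 
[... 646 characters left out ...]
 99 100 100  96  93  96  99 100 100]
 [ 97  96 102 107 107 104  99 100 108 112 111 112]
 [100  97 106 115 116 112 109 118 132 137 136 140]
 [108 102 107 117 120 118 121 138 155 161 160 165]
 [118 110 110 116 120 122 132 150 163 169 169 170]
 [123 116 115 118 119 125 142 159 166 166 166 166]
 [125 121 122 122 119 124 145 164 173 170 165 168]
 [126 125 124 123 119 118 130 149 163 163 158 164]
 [125 121 122 122 119 115 116 124 132 131 129 141]
 [124 121 118 120 122 119 113 110 108 100  99 113]
 [126 124 119 121 127 125 115 107 101  94  93 101]
 [127 126 120 122 128 125 116 108 103 100 100 104]
 [128 126 125 127 128 125 119 112 107 105 105 106]
 [129 130 134 135 135 134 129 120 114 111 111 113]]
```

View pics/z15.png

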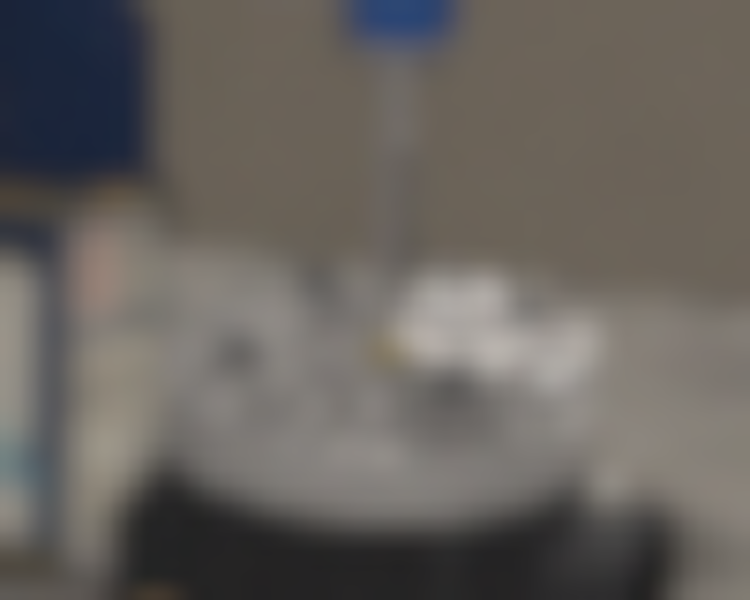

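```bash
python3 - <<'E'
from h import *
import math
c=np.array([.5833,-.2466,.110])
t=cv2.cvtColor(cv2.imread('pics/top7.png'),6).astype(int); print('top row 200',t[200,314:352])
for r in(.044,.046):
    th=np.radians(np.arange(0,360,5)); p=proj('side',c+np.c_[r*np.cos(th),r*np.sin(th),0*th]); print(r,'back row',p[:,1].min(),p[p[:,1].argmin()],'front',p[:,1].max(),'l/r',p[:,0].min(),p[:,0].max())
g=cv2.cvtColor(cv2.imread('pics/side7.png'),6).astype(int)
for r in range(162,190): print(r,g[r,260:288])
D=np.load('side7.npy')
print(np.round((D[166:178,268:283]-1.4)*1000).astype(int))
E
```

```text
top row 200 [156 141  98  80 147 234 255 255 242 230 227 196 198 236 218 252 228 134
 107 111 112 156 235 252 241 199 209 208 216 237 255 255 252 161 139 143
 147 148]
0.044 back row 166.8635270506886 [273.29455667 166.86352705] front 176.08674616035734 l/r 261.5403614457703 288.5575614554431
0.046 back row 166.6654216805003 [273.21746624 166.66542168] front 176.3085628888587 l/r 260.92636867523674 289.17318236211327
162 [ 77  84  93  97  97  97  97  98  98  98  97  98  97  97  96  97  98  98
  99  99  98  99  99  99 100 100 100 100]
163 [ 85  86  93  96  97  97  97  97  97  98  97  97  97  97  97  97  97  99
  98  99  98  99  99  99  99  99  99 101]
164 [ 95  90  93  97  97  98  98  97  97  97  96  97  96  96  96  96  97  98
  98  98  99  99  98  99  99  99  99 100]
165 [104  98  99 100 100 101 101  99  98  97  97  97  97  97  96  97  97  97
  98  98  98  98  98  98  99  99  99  99]
166 [114 111 110 111 111 112 111 108 104 100  98 100 104 105 104 104 102 101
 100 100  99 100 101  99  99  99  98  96]
167 [121 122 124 126 127 126 127 126 121 113 107 109 121 127 126 126 122 114
 112 11
[... 2953 characters left out ...]
1    95    82
     89    98 -1400]
 [   77    78    81    87   111    85   106    87   104    87    79    76
     73    80    84]
 [   70    68    86    74    77    79    72    79    81    76    84    77
     80    72    67]
 [   68    73    62    67    72    68    77    76    75    72    70    66
     83    61    63]
 [   45    47    49    54    57    61    78    73    76    62    59    49
     51    57    57]
 [   53    43    49    48    41    51    37    49    38    56    54    34
     33    40    57]
 [   32    41    43    36    39    47    32    49    43    31    44    36
     35    38    36]
 [   36    41    20    35    40    47    23    49    43    25    31    34
     31    37    43]]
```

The empty-hole image shows the hole at row ≈173.3 (depth dip and dark spot, columns 274–276) and the head's back edge also about 0.7 px below prediction. So that offset is camera bias, shared by the ring and the engine, and the nominal depth (TCP 0.366) is right. The ring is at row ≈172.95, so it needs about 1.5 mm more.

```bash
python3 -m inch '0 0 0.02 0; 0 0 0.04 0; 0 0 0.04 0; 0 0 0.04 0; 0 0 0.04 0'
python3 -m inch '0 0 0 0; 0 0 0 0; 0 0 0 0; 0 0 0 0; 0 0 0 0'
python3 - <<'E'
from h import *
a=np.mean([snap('side','side9')[0].astype(float) for _ in range(6)],0); snap('top','top9')
y=(a[...,0]+a[...,1])/2-a[...,2]; r=np.clip(y[169:178,273:279]-8,0,None); yy,xx=np.mgrid[169:178,273:279]
print('ring',(r*xx).sum()/r.sum(),(r*yy).sum()/r.sum()); o=arm.get_obs(); print(o['tool_pos'],o['ft_force'],o['ft_torque'],o['opening'],o['time_s'])
E
```

```text
time_s: 22.25
tool_pos: [0.5831, -0.2463, 0.3659]
tool_rot: [[0.0, 1.0, 0.0], [1.0, -0.0, -0.0], [-0.0, 0.0, -1.0]]
ft_force: [-0.6, -0.5, -2.0]
opening: 0.0226
time_s: 22.75
tool_pos: [0.583, -0.2463, 0.3659]
tool_rot: [[0.0, 1.0, -0.0], [1.0, -0.0, 0.0], [0.0, -0.0, -1.0]]
ft_force: [-0.8, -1.2, -2.4]
opening: 0.0225
ring 275.4085692425402 173.35883703136957
[ 0.58305076 -0.24635066  0.36590463] [-0.18146758 -0.57411298 -1.58377742] [ 0.01372046  0.0135033  -0.02250907] 0.02273235485690694 23.1
```

View pics/side9.png

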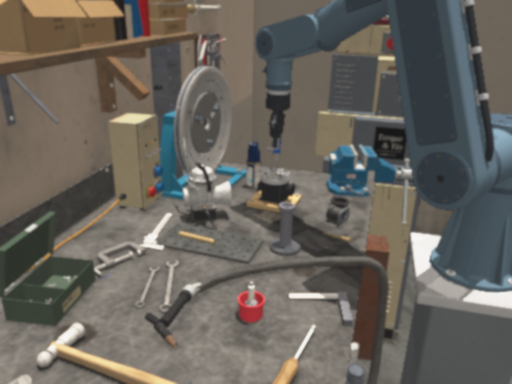

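The ring is at row 173.36 and the hole at ≈173.3. The contact force is only the scope's weight (1.6 N), the cup is upright with the plug in it, and the can is untouched. Handing in.

```bash
python3 -c "
from cell import arm
print(arm.job_done()); print(arm.get_obs()['tool_pos'])"
```

```text
the job is handed in; nothing more can be done
None
the job is handed in; nothing more can be done
```

The job is handed in at about 23 s of the 64 s limit; no verdict is reported.

**Plug:** I lifted it straight out and set it in the red cup. The last picture shows it upright in the cup, with the cup still standing.

**Borescope:** I took it from its stand and lowered it down the plug hole. It is still held in the gripper, upright and still, with the tool at (0.583, -0.246, 0.366).

**Last checks:**
- **Depth:** the depth ring shows at image row 173.36 and the plug hole at about 173.3.
- **Centring:** the tool axis is within about 0.5 mm of the hole position measured from the top camera. In the side view the ring is about 0.4 px (roughly 1 mm) to the side of the predicted hole centre.
- **Contact:** the wrist force is about 1.6 N, which is just the borescope's weight, so there is no sign of it touching the engine.
- **Spray can:** it looks unmoved in the pictures.

**One disagreement:** the side camera showed the borescope about 0.6–1 px (2–3 mm) lower than calculated. The engine showed a similar shift, so I took it as camera bias and used the given dimensions for the final depth. The hole's row could only be read to about ±0.4 px, so the ring height is uncertain by 1 to 2 mm.

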